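Load a gel frame through the swing gate of its runner

TASK

Take the deep gel frame with the upright grip tab off the turntable, set it down flat in the open end of the runner with its tab to the rear, and slide it through the swing gate until it is fully home against the stop hidden under the hood, with the stiff catch pin pushed all the way in. Push gently (never more than 20 N on the stop), feel for it rather than ramming it, then let go so that the gate falls shut behind the frame, and leave the other things undisturbed.

Things in the scene. Friction and masses are not known exactly. Their poses are not given: they have to be found in the camera images.
- frame_mid (a point): Deep tin gel frame 76 x 76 x 14 mm, 0.11-0.21 kg, flat on the turntable, the only one with an upright grip tab. Point: its centre, half-way up the 14 mm. z up; its +x edge goes first into the runner, so that the tab, 22 mm behind the centre, is at the rear (frame x along runner x).
- frame_tab (a point): Centre of the upright grip tab of the deep frame: 10 mm thick along the frame's x, 30 mm wide along its y, 46 mm high, from 23 mm below to 23 mm above this point. It stands on the frame, 22 mm behind the frame's centre (-x) and 30 mm above it; axes as the frame's. The frame is held and pushed by it.
- runner: Runner fixed to the shelf: steel tray, floor 6 mm above the shelf, between two low rails 82 mm apart (3 mm clearance a side), rails 16 mm thick, tops 13 mm above the shelf. Origin on the shelf under the middle of the gate; +x = push direction, y across, z up. Open entry from x = -120 mm to the gate at x = 0, open above.
- gate (a joint): Swing gate: light aluminium leaf 84 mm long, 14.5 to 36.5 mm above the shelf, across the runner at x = 0, hinged on an upright post (42 mm high) at runner y = +53 mm. 0 rad = shut; up to 1.55 as it swings inward (+x) only. A weak spring shuts it once the frame's rear edge is 85 mm past x = 0; a frame that is home is clear of it. The frame opens it with 1 to 3 N.
- catch (a joint): Catch pin: brass, 10 mm dia., stands 8 mm out of the stop's rubber face toward the entry, at the frame's mid height, under the hood. 0 m = out (starts at 0 to 0.001), 0.008 = flush, when the frame meets the rubber. Moves at 4 N (5 to 8 N at the hand, tray friction included), no spring, stays where pushed; then the force rises about 5 N per mm. The stop should not bear over 20 N.
- turntable: Round wooden turntable of 250 mm diameter, its top 30 mm above the shelf, locked. The origin is at the centre of its underside. It holds the deep frame and two plain frames.
- plain_a: Bystander: plain loose tin frame without tab, 76 x 76 x 6 mm, on the turntable; origin at the centre of its underside.
- plain_b: Bystander: the second plain frame, the same as the first.
- clamp: Bystander: cast iron pipe clamp, C shaped, about 55 x 32 x 66 mm, loose on the shelf beyond the turntable; origin at the centre of its underside.
- lens: Bystander: frosted glass lens disc 100 mm across and 13 mm thick, loose on the shelf beyond the runner; origin at the centre of its underside.
- runner_hood (a point): Middle of the mouth of the grey hood over the runner's far end, on the tray floor, at runner x = 178 mm (hood underside 22.5 mm, top 25.5 mm above the shelf, runs to x = 260 mm; axes as the runner's). Inside is a rubber-faced stop, set at an unknown depth: its face lies 4 to 34 mm inside this mouth and cannot be seen. Up to the mouth the runner is open above.

How it is judged:
On the way, in this order (a step that is already met when the one before it is completed fails the run):
1. the deep frame lies in the open end of the runner, between the rails, before the gate, with the gate shut (x of frame_mid in the frame of runner between -0.11 and -0.036 m and y of frame_mid in the frame of runner between -0.006 and 0.006 m and height (world z) of frame_mid below 0.018 m and value of joint gate below 0.1 rad), for 0.1 s.
2. the frame, down between the rails, is half-way through the gate and holds it open (x of frame_mid in the frame of runner between -0.03 and 0.035 m and height (world z) of frame_mid below 0.018 m and value of joint gate above 0.4 rad), for 0.1 s.
At the end, for the whole second after the job is handed in: The deep frame lies flat and still in the runner past the gate, in line with it (within 0.12 rad), its centre at least 138 mm past the gate and within 6 mm of the runner's middle line; the catch pin is pushed in at least 6.5 of its 8 mm; the gate is shut (below 0.1 rad) (value of joint catch above 0.0065 m and value of joint gate below 0.1 rad and x of frame_mid in the frame of runner above 0.138 m and y of frame_mid in the frame of runner between -0.006 and 0.006 m and height (world z) of frame_mid below 0.016 m and angle between frame_mid's own z axis and vertical below 0.08 rad and angle between the x axis of frame_mid and the x axis of runner, either way round below 0.12 rad and linear speed of frame below 0.01 m/s); the robot touches nothing.
It fails at once if the frame is pressed against the runner's rails, stop or gate with more than 20 N (contact force between frame and runner above 20 N).
It fails at once if a plain frame, the clamp or the lens is moved by more than 25 mm (distance of any of plain_a, plain_b, clamp, lens from where it was at the start of the episode above 0.025 m).
It also fails if it takes over 54 s, if anything falls off the work surface, if the arm or the gripper's body presses on something with over 40 N, if the wrist force passes 120 N, or if a joint passes its speed limit or range.

ROBOT

A 7-joint arm with a two-finger parallel gripper is mounted at the origin on the work surface. World frame = base frame: x ahead of the robot, y to its left, z up, the work surface at z = 0. Lengths are in m, angles in rad, forces in N, time in s.
With the tool pointing down it reaches from about 0.4 to 0.875 m from the base axis. Payload 19.3 kg.
Tool frame: the origin (TCP) lies at the very end of the fingers, on their centre line; the grasp point (between the pads) lies r.tcp_to_grasp behind it (r.tcp_to_grasp is the distance from the TCP to the grasp point, in m); z points along the fingers, y is the line along which they close (so a half turn about z gives the same grasp; the last joint's range is limited). The gripper opens to 85 mm and grips with 20 to 120 N. Pads are 22 mm wide; open, the fingers measure 114 mm over their backs; the gripper's body (76 mm by 85 mm) begins 54 mm behind the grasp point. The pads swing forward as they close: fully open they stand 13 mm farther back than shut.
Start: joints at [-1.254, 0.521, -0.036, 1.599, 0.021, 1.021, -0.113], TCP at [0.236, 0.579, 0.231] pointing down, gripper open.
Joint ranges: [-2.91, 2.91], [-0.3, 2.13], [-1.5, 1.42], [0.17, 2.43], [-1.26, 4.41], [0.16, 1.93], [-2.52, 2.52]. Speed limits (rad/s): [1.89, 1.89, 2.39, 2.39, 3.01, 3.01, 3.01].

INTERFACE

Orientations are given as a unit quaternion [x, y, z, w].
In Python, from bench import r gives the robot as it stands. The module is installed in compiled form; this text tells all that it offers. Calls block until the motion is done:
- r.move_to(position, orientation): joint-space move of the TCP to a pose.
- r.move_straight(position, rotation=None, vel=0.15): straight line of the TCP; rotation=None keeps the orientation; vel is the mean speed in m/s.
- r.move_joints(angles): joint-space move.
- r.set_gripper(opening, effort=None): finger opening in m; effort is the grip in N (None keeps the last); returns when the fingers have stopped.
- r.dwell(seconds).
- r.ik(position, orientation): joint angles nearest the present ones, or None.
- r.get_state(): the state.
- r.snapshot(name): name is "scene" or "top" or "wrist"; returns the picture (384x512x3 uint8, red, green, blue); there is no depth.
- r.camera_params(name): a dict with "fx", "fy", "cx", "cy" (pixels), "camera_from_world" (4x4, takes a point from world to camera coordinates). Camera axes: x right, y down, z forward; pixel columns grow to the right and rows downward; lengths in m; the calibration is good to about 2 mm. A picture is of the moment at which its call begins: read the wrist's pose just before it. camera_params takes no time and is no camera call; for the wrist camera it gives the pose at the moment of the call.
A pose or a line that the arm cannot do raises r.PlanningError and nothing moves.
- r.close_job(): hands the job in; it is judged then, once.
The state is a dict: "time_s": time; "joints": joint angles; "qvel": joint speeds; "tau": joint torques, N m; "eef_pos": TCP position; "ee_rot": TCP orientation; "wrist_force": force on the tool from outside, world axes, zero at the start; "wrist_torque": the same for the moment, N m; "gripper_width": finger opening in m; "gripper_force": force on a finger pad.
Only numpy, scipy, OpenCV 4.12 (cv2) and the standard library are available. Lean on these libraries where they do the work, as an engineer would, in place of code of your own. Each camera call takes 0.05 s, during which the arm holds its last target. There are 200 camera calls.

## Working session

There is one attempt and no reset: what is moved stays moved. The work goes in short steps, each a Python script; the robot and the scene stay as the last script left them, time stands still between calls to the robot, and variables do not carry over. Pictures are saved under pics/ and viewed, at most 10 in all, crops included, and the job is handed in when it is done.

```bash
mkdir -p pics; python3 - <<'E'
from bench import r
import cv2,numpy as np
for n in("scene","top"):
    cv2.imwrite(f"pics/{n}0.png",r.snapshot(n)[:,:,::-1])
    c=r.camera_params(n);print(n,c["fx"],c["cx"],c["cy"],np.round(c["camera_from_world"],3).tolist())
s=r.get_state();print(s["time_s"],s["eef_pos"],s["ee_rot"],r.tcp_to_grasp,s["wrist_force"])
E
```

```text
scene 440.45395718420497 252.8925904809323 191.74398780866517 [[0.821, 0.571, 0.006, -0.473], [0.403, -0.573, -0.714, -0.224], [-0.405, 0.588, -0.7, 1.429], [0.0, 0.0, 0.0, 1.0]]
top 407.0356780038478 249.5328477399834 184.95614750478268 [[0.013, -1.0, 0.006, -0.06], [-0.993, -0.013, -0.12, 0.613], [0.12, -0.005, -0.993, 1.105], [0.0, 0.0, 0.0, 1.0]]
0.1 [0.23568139 0.57853486 0.23079559] [ 1.92165734e-01  9.81362360e-01 -4.98130215e-04 -3.64684560e-05] 0.0187 [ 0.02864994  0.89606895 -0.2494626 ]
```

View pics/scene0.png

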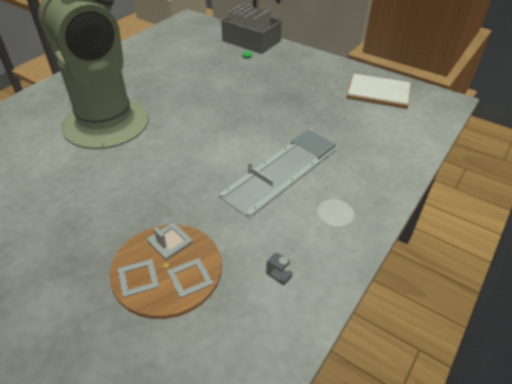

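View pics/top0.png

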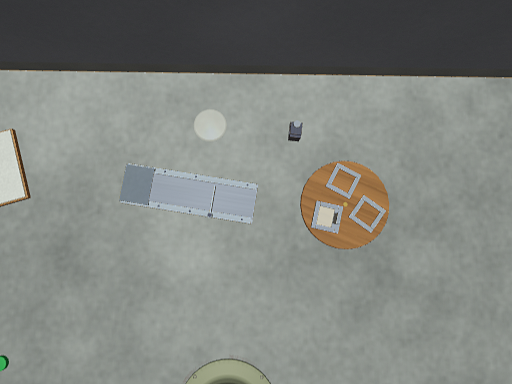

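```bash
python3 - <<'E'
import cv2
a=cv2.imread("pics/top0.png")
x=cv2.resize(a[155:255,110:265],None,fx=5,fy=5,interpolation=cv2.INTER_CUBIC)
cv2.imwrite("pics/c1.png",x)
x=cv2.resize(a[155:255,295:395],None,fx=6,fy=6,interpolation=cv2.INTER_CUBIC)
cv2.imwrite("pics/c2.png",x)
E
```

```text
(no output)
```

View pics/c1.png

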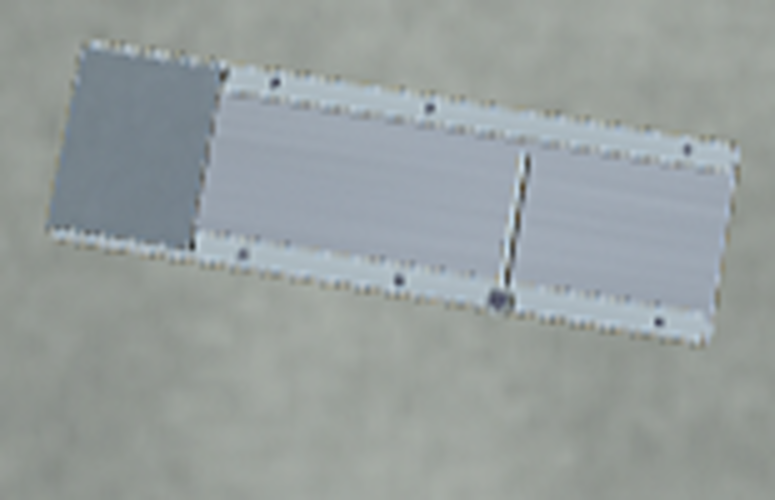

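View pics/c2.png

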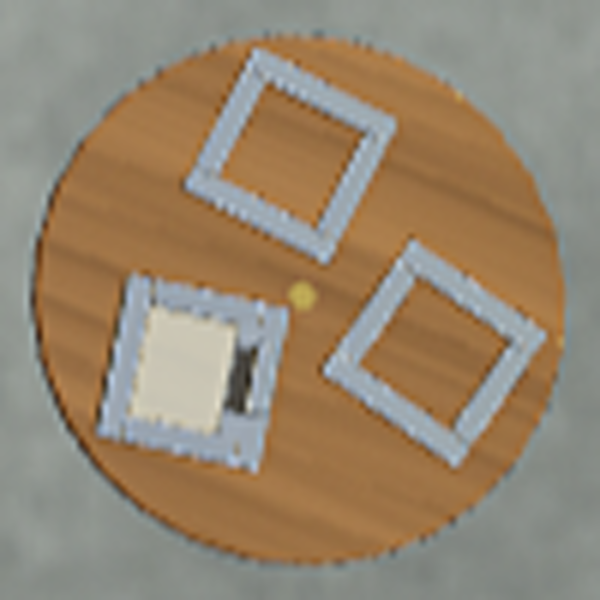

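```bash
cat > h.py <<'E'
from bench import r
import numpy as np, cv2
from scipy.optimize import least_squares
from scipy.spatial.transform import Rotation as R
def fit(cam, local, px, x0):
    """pose (X,Y,yaw) of a level body; local pts are [x,y,worldz]"""
    T=np.array(cam["camera_from_world"]);local=np.array(local,float);px=np.array(px,float)
    def res(p):
        c,s=np.cos(p[2]),np.sin(p[2])
        w=np.c_[p[0]+c*local[:,0]-s*local[:,1],p[1]+s*local[:,0]+c*local[:,1],local[:,2]]
        q=w@T[:3,:3].T+T[:3,3]
        uv=np.c_[cam["fx"]*q[:,0]/q[:,2]+cam["cx"],cam["fy"]*q[:,1]/q[:,2]+cam["cy"]]
        return (uv-px).ravel()
    o=least_squares(res,x0);return o.x,o.fun
def quat(yaw):  # tool down, tool y along heading yaw (body x axis)
    return (R.from_euler('z',yaw-np.pi/2)*R.from_quat([0,1,0,0])).as_quat()
def xy(p,x,y=0):
    c,s=np.cos(p[2]),np.sin(p[2]);return np.array([p[0]+c*x-s*y,p[1]+s*x+c*y])
E
python3 - <<'E'
from h import *
c=r.camera_params("top")
k=lambda P,f,o:(np.array(P,float)+.5)/f-.5+np.array(o)
rp,f=fit(c,[[-.12,-.057,.013],[-.12,.057,.013],[0,.053,.042]],k([[738,147],[708,343],[500,299]],5,(110,155)),[.5,0,1.5]);print(rp,f.round(2))
fp,f=fit(c,[[.038,-.038,.044],[-.038,-.038,.044],[-.038,.038,.044],[.038,.038,.044]],k([[133,274],[287,312],[258,470],[98,436]],6,(295,155)),[.45,-.3,1.5]);print(fp,f.round(2))
t=xy(fp,-.022);print(t)
r.move_to([*t,.22],quat(fp[2]))
c=r.camera_params("wrist");cv2.imwrite("pics/w1.png",r.snapshot("wrist")[:,:,::-1])
np.savez("e.npz",rp=rp,fp=fp)
import pickle;pickle.dump(c,open("w1.pkl","wb"))
s=r.get_state();print(s["time_s"],s["eef_pos"],s["joints"].round(2) if hasattr(s["joints"],'round') else s["joints"])
E
```

```text
[0.58116702 0.05137388 1.4258485 ] [ 0.45 -0.26  0.24 -0.01 -0.67  0.24]
[ 0.52715841 -0.26727271  1.36096733] [-0.52  0.04  0.63 -0.25  0.12  0.33 -0.23 -0.13]
[ 0.52257598 -0.28879017]
3.35 [ 0.52293904 -0.28819258  0.21994028] [ 0.01  0.55  0.58  1.71 -0.35  0.98  2.09]
```

View pics/w1.png

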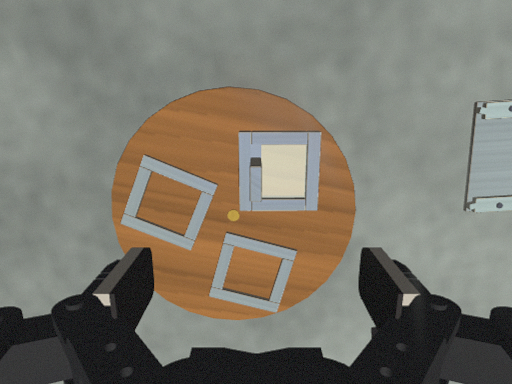

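```bash
python3 - <<'E'
from h import *
import pickle
e=np.load("e.npz");c=pickle.load(open("w1.pkl","rb"))
fp,f=fit(c,[[-.038,.038,.044],[.038,.038,.044],[.038,-.038,.044],[-.038,-.038,.044]],[[239,132],[321,132],[318.5,210],[239.5,211]],e["fp"]);print(fp,f.round(2))
rp=e["rp"].copy()
# runner from above its entry
q=quat(rp[2])
r.move_to([*xy(rp,-.07,-.09),.24],q)
c=r.camera_params("wrist");cv2.imwrite("pics/w2.png",r.snapshot("wrist")[:,:,::-1])
pickle.dump(c,open("w2.pkl","wb"));np.savez("e.npz",rp=rp,fp=fp)
s=r.get_state();print(s["time_s"],s["joints"])
E
```

```text
[ 0.52741504 -0.26577314  1.36769287] [-0.59 -0.01  0.58 -0.51 -0.42  0.59  0.43  0.02]
4.525 [-0.38150074  0.63531776  0.55928103  1.50932996 -0.36003608  1.10089938
  1.67714493]
```

View pics/w2.png

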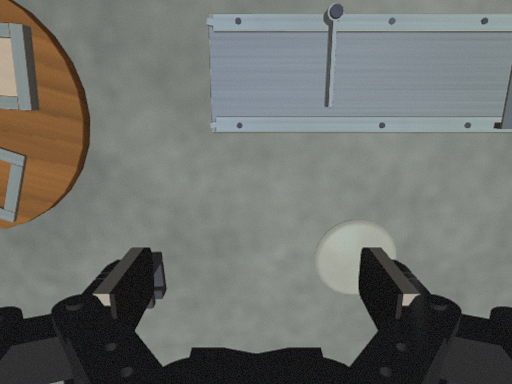

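```bash
python3 - <<'E'
from h import *
import pickle
a=cv2.GaussianBlur(cv2.imread("pics/w2.png",0),(3,3),0).astype(float)
for lo,hi,n in((5,22,"top outer"),(22,40,"top inner"),(105,124,"bot inner"),(124,142,"bot outer")):
    print(n,[(c,lo+int(np.argmax(abs(np.diff(a[lo:hi,c-4:c+5].mean(1)))))) for c in (222,260,290,360,430,460)])
print([ (rr,195+int(np.argmax(abs(np.diff(a[rr-2:rr+3,195:225].mean(0)))))) for rr in(17,22,27,121,126,130)])
c=pickle.load(open("w2.pkl","rb"));e=np.load("e.npz")
L=[[-.12,.057,.013],[-.12,-.057,.013],[0,.053,.042],[.178,-.057,.013]]
P=[[208.5,14],[211.5,132],[336,12],[497,132]]
rp,f=fit(c,L,P,e["rp"]);print(rp,f.round(2)); rp2,f=fit(c,L[:3],P[:3],e["rp"]);print(rp2,f.round(2))
E
```

```text
top outer [(222, 13), (260, 13), (290, 13), (360, 13), (430, 13), (460, 13)]
top inner [(222, 30), (260, 30), (290, 30), (360, 30), (430, 30), (460, 30)]
bot inner [(222, 116), (260, 116), (290, 116), (360, 116), (430, 117), (460, 117)]
bot outer [(222, 131), (260, 131), (290, 131), (360, 131), (430, 131), (460, 131)]
[(17, 212), (22, 206), (27, 212), (121, 215), (126, 210), (130, 216)]
[0.58148585 0.05355681 1.4290341 ] [-0.39  0.55  1.17  0.89  1.99 -1.01 -3.09 -0.66]
[0.58197957 0.05235329 1.41933944] [-0.99 -0.02 -0.42  0.42  1.26 -0.19]
```

```bash
python3 - <<'E'
from h import *
import pickle
c=pickle.load(open("w2.pkl","rb"));e=np.load("e.npz")
T=np.array(c["camera_from_world"]);print(np.arctan2(T[0,1],T[0,0]),T[0])
def uv(p,l):
    w=np.c_[np.array([xy(p,a,b) for a,b,_ in l]),[q[2] for q in l]];q=w@T[:3,:3].T+T[:3,3]
    return np.c_[c["fx"]*q[:,0]/q[:,2]+c["cx"],c["fy"]*q[:,1]/q[:,2]+c["cy"]]
ys=[(.057,13.5),(.041,30.5),(-.041,116.6),(-.057,131.5)]
L=[[x,y,.013] for y,_ in ys for x in(-.11,.16)]; V=np.repeat([v for _,v in ys],2)
def res(p): return np.r_[uv(p,L)[:,1]-V, .3*(uv(p,[[-.12,.057,.013],[-.12,-.057,.013],[0,.053,.042]])[:,0]-[209,212,336])]
o=least_squares(res,e["rp"]);rp=o.x;print(rp,o.fun.round(2))
fp=e["fp"];np.savez("e.npz",rp=rp,fp=fp)
# reachability along the job, TCP z 0.04 on the slide
for x in(-.094,-.03,.06,.152): print(r.ik([*xy(rp,x),.04],quat(rp[2])))
# grasp
q=quat(fp[2]);t=xy(fp,-.022)
r.set_gripper(.05,25)
r.move_to([*t,.16],q);r.move_straight([*t,.062],vel=.1)
s=r.get_state();print(s["wrist_force"].round(2))
r.set_gripper(0.,40);s=r.get_state();print(s["gripper_width"],s["gripper_force"],s["wrist_force"],s["eef_pos"],s["time_s"])
E
```

```text
1.4234282455699157 [ 0.14683509  0.98915987 -0.00148508 -0.06449189]
[0.58081557 0.05291996 1.42333072] [-0.38 -0.45  0.54  0.49 -0.34 -0.3   0.2   0.26 -0.41 -0.11  0.46]
[-0.30982351  0.75260488  0.39896983  1.89516484 -0.49566658  0.59232931
  1.83369846]
[-0.42015905  0.76266303  0.40385137  1.87260438 -0.49617526  0.60681448
  1.72127145]
[-0.56361872  0.79016568  0.41332079  1.80922587 -0.49378845  0.64609621
  1.56498596]
[-0.69027974  0.83393206  0.4242802   1.70749093 -0.48843759  0.70719225
  1.41165979]
[-0.61 -0.05  0.38]
0.009345089452848702 39.77994740009308 [-1.3821659   0.697687    6.49033845] [ 0.52318454 -0.28742171  0.06240639] 7.7
```

```bash
python3 - <<'E'
from h import *
import pickle
e=np.load("e.npz");rp=e["rp"];q=quat(rp[2])
p=r.get_state()["eef_pos"]
r.move_straight([p[0],p[1],.14],vel=.12)
t=xy(rp,-.094)
r.move_to([*t,.14],q);r.move_straight([*t,.065],vel=.12)
s=r.get_state();print(s["time_s"],s["gripper_width"],s["wrist_force"],s["eef_pos"]-np.r_[t,.065])
c=r.camera_params("wrist");cv2.imwrite("pics/w3.png",r.snapshot("wrist")[:,:,::-1]);pickle.dump((c,s["eef_pos"]),open("w3.pkl","wb"))
E
```

```text
10.2583 0.00921489525974432 [ 0.11428904  0.94332671 -1.10342799] [ 0.00031712 -0.00043821  0.00051055]
```

View pics/w3.png

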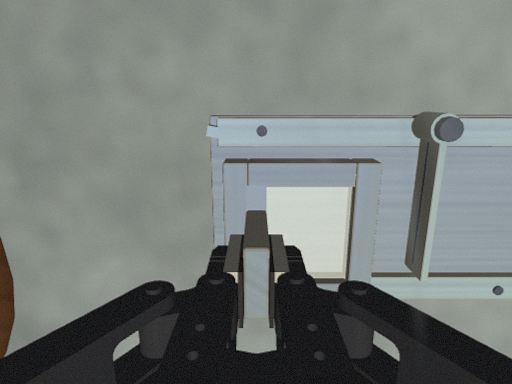

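```bash
python3 - <<'E'
from h import *
import pickle
a=cv2.GaussianBlur(cv2.imread("pics/w3.png",0),(3,3),0).astype(float)
def rows(lo,hi,cols):return [(c,lo+int(np.argmax(abs(np.diff(a[lo:hi,c-3:c+4].mean(1)))))+.5) for c in cols]
for lo,hi,cols in((108,124,(240,300,380,480)),(140,150,(240,300,380,480)),(152,166,(235,265,300,340,370)),(268,280,(385,400,450,490)),(290,305,(385,420,450,490))):print(rows(lo,hi,cols))
print([(rr,372+int(np.argmax(abs(np.diff(a[rr-2:rr+3,365:390].mean(0)))))-7+.5) for rr in(170,200,230,260)])
print(a[268:302:1,450].round().tolist()); print(a[152:168,300].round().tolist())
c,p=pickle.load(open("w3.pkl","rb"));rp=np.load("e.npz")["rp"]
T=np.array(c["camera_from_world"])
def w(u,v,z): # pixel on plane z -> runner xy (mm)
    d=T[:3,:3].T@np.array([(u-c["cx"])/c["fx"],(v-c["cy"])/c["fy"],1]);o=-T[:3,:3].T@T[:3,3]
    g=(o+d*(z-o[2])/d[2])[:2]-rp[:2];cc,ss=np.cos(rp[2]),np.sin(rp[2]);return (1e3*np.array([cc*g[0]+ss*g[1],-ss*g[0]+cc*g[1]])).round(1)
z=p[2]-.0624+.044;print("tcp",w(0,0,0)*0,z)
print("frame corners",w(224,159,z),w(380,159.5,z),"bot of corner",w(371,289,z))
print("rails",w(300,115.5,.013),w(300,146,.013),w(450,274.5,.013),w(450,297,.013))
E
```

```text
[(240, 118.5), (300, 118.5), (380, 118.5), (480, 118.5)]
[(240, 145.5), (300, 145.5), (380, 145.5), (480, 145.5)]
[(235, 162.5), (265, 162.5), (300, 162.5), (340, 162.5), (370, 162.5)]
[(385, 276.5), (400, 276.5), (450, 276.5), (490, 276.5)]
[(385, 291.5), (420, 298.5), (450, 298.5), (490, 298.5)]
[(170, 382.5), (200, 379.5), (230, 376.5), (260, 372.5)]
[153.0, 153.0, 155.0, 146.0, 116.0, 86.0, 77.0, 79.0, 100.0, 141.0, 169.0, 175.0, 175.0, 173.0, 171.0, 170.0, 168.0, 168.0, 170.0, 174.0, 177.0, 177.0, 176.0, 174.0, 173.0, 174.0, 175.0, 175.0, 174.0, 170.0, 163.0, 154.0, 149.0, 149.0]
[152.0, 151.0, 150.0, 150.0, 152.0, 143.0, 114.0, 87.0, 77.0, 75.0, 89.0, 123.0, 148.0, 153.0, 153.0, 152.0]
tcp [-0.  0.] 0.047110550318127234
frame corners [-108.8   39.6] [-35.1  39.3] bot of corner [-33.3 -29.4]
rails [-69.3  58. ] [-68.8  41.2] [ 28.2 -39.6] [ 30.6 -55.6]
```

```bash
python3 - <<'E'
from h import *
import pickle
c,p=pickle.load(open("w3.pkl","rb"));rp=np.load("e.npz")["rp"];T=np.array(c["camera_from_world"])
o=-T[:3,:3].T@T[:3,3];print("cam",o, "tcp",p)
def pr(x,y,z):
    q=T[:3,:3]@np.r_[xy(rp,x,y),z]+T[:3,3];return np.round([c["fx"]*q[0]/q[2]+c["cx"],c["fy"]*q[1]/q[2]+c["cy"]],1)
for y in(.038,): print([pr(-.072+dx,y,z) for dx in(-.038,.038) for z in(.0471,.0331)])
print("front -y",pr(-.034,-.038,.0471),pr(-.034,-.038,.0331))
for y in(.057,.041,-.041,-.057):print(y,[pr(0.02,y,z) for z in(.013,.006,0)])
E
```

```text
cam [ 0.50058238 -0.02982569  0.20845727] tcp [ 0.5673211  -0.04049803  0.06551055]
[array([221.5, 162.3]), array([224.2, 157.4]), array([382.1, 162.2]), array([372.5, 157.3])]
front -y [368.2 303.4] [360.6 289.3]
0.057 [array([461.3, 117.3]), array([454.3, 116.6]), array([448.6, 116.1])]
0.041 [array([456.8, 146.2]), array([450.1, 144.6]), array([444.7, 143.3])]
-0.041 [array([436.7, 276.5]), array([431.2, 271.1]), array([426.8, 266.8])]
-0.057 [array([433.2, 298.9]), array([427.9, 293. ]), array([423.7, 288.2])]
```

```bash
python3 - <<'E'
from h import *
rp=np.load("e.npz")["rp"];t=xy(rp,-.094)
r.move_straight([*t,.042],vel=.08);r.dwell(.1)
f0=r.get_state()["wrist_force"];z=.042
while z>.0372:
    z-=.0008;r.move_straight([*t,z],vel=.03);s=r.get_state();d=s["wrist_force"]-f0
    if d[2]>2.5: break
print(s["eef_pos"],z,d.round(2),s["time_s"])
r.set_gripper(.03);r.dwell(.2);s=r.get_state();print(s["eef_pos"],s["wrist_force"].round(2),s["time_s"])
cv2.imwrite("pics/s4.png",cv2.resize(r.snapshot("scene")[120:230,200:350,::-1],None,fx=4,fy=4,interpolation=2))
E
```

```text
[ 0.56706431 -0.04008924  0.03840249] 0.03799999999999999 [-2.6   1.81 10.76] 12.1
[ 0.56700483 -0.04006511  0.03797359] [ 0.51  0.63 -0.08] 12.6333
```

View pics/s4.png

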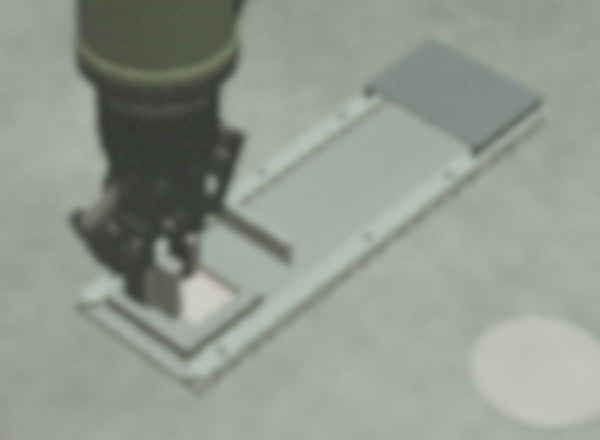

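```bash
cat > slide.py <<'E'
from h import *
rp=np.load("e.npz")["rp"];u=np.array([np.cos(rp[2]),np.sin(rp[2])]);n=np.array([-u[1],u[0]])
zc=.0392;yo=0.
def fr():
    s=r.get_state();f=s["wrist_force"];return -f[:2]@u,f[:2]@n,f[2],s
def go(x,v):
    r.move_straight([*xy(rp,x,yo),zc],vel=v);return fr()
E
python3 - <<'E'
from slide import *
import slide
go(-.094,.03);r.set_gripper(0.,50);r.dwell(.1)
a=fr();print("grip",np.round(a[:3],1),a[3]["gripper_width"])
if a[2]>2: slide.zc+=.0004
x=-.094;log=[]
while x<.1075:
    x+=.0125;a=go(x,.06);log.append((round(x*1e3),*np.round(a[:3],1)))
    if a[0]>9 or abs(a[1])>8: print("STOP");break
    if abs(a[1])>3: slide.yo+=np.sign(a[1])*.0003
    if a[2]>4: slide.zc+=.0002
print(*log,sep="\n");print(slide.yo,slide.zc,a[3]["time_s"],a[3]["eef_pos"])
E
```

```text
grip [0.6 1.8 4.6] 0.009388378671319753
(-82, np.float64(0.2), np.float64(-0.1), np.float64(-0.6))
(-69, np.float64(1.2), np.float64(0.3), np.float64(-1.6))
(-57, np.float64(1.7), np.float64(-0.7), np.float64(-1.2))
(-44, np.float64(-0.0), np.float64(-2.1), np.float64(-2.2))
(-32, np.float64(-0.1), np.float64(-1.7), np.float64(-1.5))
(-19, np.float64(0.5), np.float64(-0.5), np.float64(-2.1))
(-7, np.float64(-0.8), np.float64(-1.2), np.float64(-1.3))
(6, np.float64(0.3), np.float64(-1.9), np.float64(-1.5))
(18, np.float64(0.4), np.float64(-0.2), np.float64(-1.7))
(31, np.float64(-0.0), np.float64(-0.7), np.float64(-1.3))
(43, np.float64(-0.3), np.float64(-0.5), np.float64(-1.4))
(56, np.float64(-0.5), np.float64(-1.3), np.float64(-1.5))
(68, np.float64(0.2), np.float64(-0.7), np.float64(-1.9))
(81, np.float64(0.3), np.float64(-0.2), np.float64(-2.2))
(93, np.float64(0.2), np.float64(-0.3), np.float64(-1.8))
(106, np.float64(-0.6), np.float64(-0.3), np.float64(-2.1))
(118, np.float64(-0.6), np.float64(0.9), np.float64(-1.7))
0.0 0.039599999999999996 19.4333 [0.59817542 0.17064927 0.03950736]
```

```bash
python3 - <<'E'
from slide import *
import slide
slide.zc=.0394
x=.1185;log=[];c=None
while x<.156:
    x+=.001 if c is None else .0005
    a=go(x,.015);log.append((round(x*1e3,1),*np.round(a[:3],1).tolist()))
    if c is None and a[0]>3: c=x
    if a[0]>11 or abs(a[1])>7 or a[3]["time_s"]>42: break
print(*log);print(c,a[3]["time_s"],xy([0,0,-rp[2]],*(a[3]["eef_pos"][:2]-rp[:2])))
E
```

```text
(119.5, -0.5, -0.3, -1.4) (120.5, -0.1, 0.2, -1.6) (121.5, 0.3, 0.6, -1.6) (122.5, -0.7, 1.1, -2.1) (123.5, 0.5, 1.1, -1.2) (124.5, -0.0, -0.4, -1.8) (125.5, 0.5, -0.3, -1.0) (126.5, 0.2, 0.2, -1.4) (127.5, 0.2, -0.2, -1.2) (128.5, -0.5, 0.8, -2.5) (129.5, 0.2, -0.3, -2.5) (130.5, 0.4, -0.4, -2.1) (131.5, 2.2, -0.1, -1.2) (132.5, 3.8, 1.0, 1.1) (133.0, 4.9, 1.0, 2.2) (133.5, 4.3, 0.4, 1.9) (134.0, 4.5, -0.4, 1.0) (134.5, 5.4, 0.4, 0.4) (135.0, 4.6, 0.6, 1.6) (135.5, 4.8, 0.8, 2.0) (136.0, 4.3, -0.2, 1.4) (136.5, 5.1, 0.3, 1.3) (137.0, 5.9, 0.5, 1.7) (137.5, 4.6, 0.6, 1.5) (138.0, 5.3, 0.2, 2.0) (138.5, 4.0, 0.4, 1.1) (139.0, 5.5, 1.0, 1.7) (139.5, 5.8, 0.7, 2.2) (140.0, 6.4, 0.7, 2.1) (140.5, 7.9, 0.1, 3.9) (141.0, 9.8, 1.6, 4.0) (141.5, 10.6, 1.6, 4.8) (142.0, 12.0, 2.7, 6.4)
0.1325 27.6833 [ 1.40298874e-01 -1.05715626e-04]
```

```bash
python3 - <<'E'
from slide import *
r.set_gripper(.04);r.dwell(.2)
s=r.get_state();p=s["eef_pos"];print(s["wrist_force"].round(1),p)
r.move_straight([p[0],p[1],.09],vel=.1);r.move_straight([*xy(rp,.14,-.09),.22],vel=.25);r.dwell(.3)
print(r.get_state()["time_s"])
cv2.imwrite("pics/w5.png",r.snapshot("wrist")[:,:,::-1])
E
```

```text
[-1.  -0.4  0.5] [0.60168814 0.19352228 0.03940124]
30.025
```

View pics/w5.png

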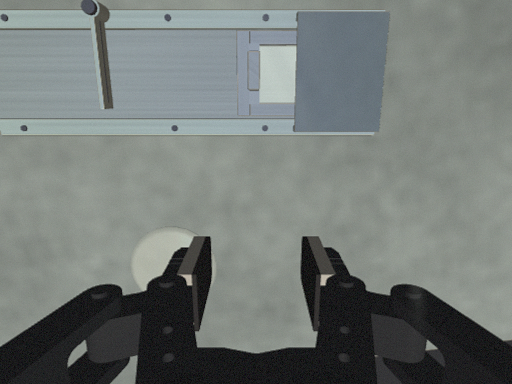

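```bash
python3 - <<'E'
from h import *
c=r.camera_params("wrist");rp=np.load("e.npz")["rp"];T=np.array(c["camera_from_world"])
def pr(x,y,z):
    q=T[:3,:3]@np.r_[xy(rp,x,y),z]+T[:3,3];return np.round([c["fx"]*q[0]/q[2]+c["cx"],c["fy"]*q[1]/q[2]+c["cy"]],1)
print(pr(0,.053,.042))
for g in(0,.05,.1,.15):print(g,pr(.084*np.sin(g),.053-.084*np.cos(g),.0365),pr(.084*np.sin(g),.053-.084*np.cos(g),.0145))
for x in(.155,.160,.163):print(x,pr(x-.038,0.0,.02),pr(x-.022,.015,.066))
a=cv2.cvtColor(r.snapshot("wrist"),cv2.COLOR_RGB2GRAY);print(a[100,88:120].tolist());print(a[75,228:262].tolist())
E
```

```text
[88.2  5.7]
0 [102.8 108.6] [112.4 108. ]
0.05 [107.4 108.5] [116.7 107.9]
0.1 [111.9 108.2] [120.9 107.6]
0.15 [116.4 107.6] [125.1 107. ]
0.155 [230.8  74.2] [246.3  50.5]
0.16 [236.1  74.2] [252.6  50.5]
0.163 [239.3  74.2] [256.3  50.5]
[147, 148, 149, 146, 149, 151, 149, 150, 149, 151, 148, 164, 170, 173, 172, 119, 75, 74, 77, 79, 62, 68, 80, 76, 101, 140, 149, 147, 149, 149, 151, 150]
[148, 150, 148, 145, 150, 147, 150, 147, 146, 154, 149, 152, 147, 151, 149, 151, 153, 154, 154, 129, 134, 149, 151, 151, 152, 154, 152, 152, 150, 150, 145, 132, 181, 198]
```

```bash
python3 -c "
from bench import r
print(r.close_job())"
```

```text
the job is handed in; nothing more can be done
None
```

I handed the job in with no verdict returned: the deep frame is home against the stop (centre about 161 mm past the gate), the push peaked at about 12 N at the hand, the pin is in by about 8 mm judging by the force rise, and the last picture shows the gate shut, with about 30 s used; I made no final check of the plain frames or the clamp.

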